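# Show a shoe last to the inspection camera and hold it over its insole

### The arm

A 6-joint arm with a two-finger parallel gripper is mounted at the origin on the work surface. World frame = base frame: x ahead of the robot, y to its left, z up, the work surface at z = 0. Lengths are in m, angles in rad, forces in N, time in s.
With the tool pointing down it reaches from about 0.2 to 0.875 m from the base axis. Payload 3.4 kg.
Tool frame: the origin (TCP) lies at the centre of the arm's flange, where the gripper is bolted on; the fingertips stand 199 mm ahead of it and the grasp point (between the pads) lies 180 mm ahead of it; z points along the fingers, y is the line along which they close (so a half turn about z gives the same grasp; the last joint's range is limited). The gripper opens to 94 mm and grips with 3 to 60 N. Pads are 16 mm wide; open, the fingers measure 119 mm over their backs; the gripper's body (75 mm by 177 mm) begins 78 mm behind the grasp point.
Start: joints at [-1.313, 0.276, 1.505, -0, 1.361, -0.121], TCP at [0.213, -0.534, 0.405] pointing down, gripper open.
Joint ranges: [-2.89, 2.89], [-0.75, 2.08], [0.22, 2.7], [-1.18, 4.32], [0.11, 2.71], [-2.7, 2.7]. Speed limits (rad/s): [2.57, 2.57, 3.14, 3.14, 3.14, 3.14].

### API

Orientations are given as a unit quaternion [w, x, y, z].
In Python, from workcell import r gives the robot as it stands. The module is installed in compiled form; this text tells all that it offers. Calls block until the motion is done:
- r.movep(position, orientation): joint-space move of the TCP to a pose.
- r.move_straight(position, ori=None, speed=0.15): straight line of the TCP; ori=None keeps the orientation; speed is the mean speed in m/s.
- r.move_j(angles): joint-space move.
- r.set_gripper(opening, f_grip=None): finger opening in m; f_grip is the grip in N (None keeps the last); returns when the fingers have stopped.
- r.wait(seconds).
- r.inverse_kinematics(position, orientation): joint angles nearest the present ones, or None.
- r.sense(): the state.
- r.read_camera(name): name is "scene" or "top" or "wrist"; returns (picture, depth): 480x640x3 uint8, red, green, blue; 480x640 float32, m along the optical axis (not along the pixel's ray), 0 where there is no reading.
- r.calibration(name): a dict with "camera_matrix" (3x3 intrinsics, pixels), "D" ([k1, k2, p1, p2, k3] as OpenCV has them; the pictures are not rectified), "cam_to_world" (4x4, takes a point from camera to world coordinates). Camera axes: x right, y down, z forward; pixel columns grow to the right and rows downward; lengths in m; the calibration is good to about 2 mm. A picture is of the moment at which its call begins: read the wrist's pose just before it. calibration takes no time and is no camera call; for the wrist camera it gives the pose at the moment of the call.
A pose or a line that the arm cannot do raises r.PlanningError and nothing moves.
- r.sign_off(): hands the job in; it is judged then, once.
The state is a dict: "clock": time; "joints": joint angles; "qvel": joint speeds; "joint_torque": joint torques, N m; "eef_pos": TCP position; "orientation": TCP orientation; "ft_force": force on the tool from outside, world axes, zero at the start; "torque": the same for the moment, N m; "grip_width": finger opening in m; "grip_force": force on a finger pad.
Only numpy, scipy, OpenCV 4.12 (cv2) and the standard library are available. Lean on these libraries where they do the work, as an engineer would, in place of code of your own. Each camera call takes 0.05 s, during which the arm holds its last target. There are 200 camera calls.

### The job

Pick up the large shoe last by its cone and show it to the inspection camera, about 25 cm in front of the lens and level with it: first turned 45 degrees away so that its left side and toe show, then with the toe straight at the lens, then turned 45 degrees the other way so that its right side and toe show, pausing about a second at each. Then carry it over the tools, without disturbing anything, to the insole of its own size (the large one) and hold it hovering about 15 mm above, upright, toe over toe and lined up with the insole, never touching it. Finish while still holding it there: do not put it down or let go.

Things in the scene. Friction and masses are not known exactly. Their poses are not given: they have to be found in the camera images.
- last: the large wooden shoe last (solid left-foot shape, 235 mm long, 82 wide at the ball, 115 high, 0.3 to 0.55 kg), standing on its flat bottom on the table, right of the tools. Origin: on the bottom, 135 mm behind the toe tip, 100 mm ahead of the heel's back, nearly under the centre of mass; x to the toe, y to its left side, z up
- last_cone (a point): top of the last's upright cone, 115 mm above its origin: the place to grip from above. Flat parallel sides 37 mm apart (across, along y), from 75 to 115 mm above the bottom, reaching 85 mm back and 45 mm forward of this point; below 75 mm the body widens
- last_toe (a point): point on the last's bottom plane, 120 mm from its origin towards the toe
- last_heel (a point): point on the last's bottom plane, 95 mm from its origin towards the heel
- insole: the large insole, 235 mm long, tacked on a fixed wooden block 255 x 100 x 25 mm, left of the tools. Origin under the block on the table, below the point that matches the last's origin (135 mm behind the insole's toe tip); x to the toe; top of the insole 30 mm above the table. It is the same outline as the last's bottom
- insole_top (a point): point on the top of the large insole, 30 mm above its origin: the last's origin belongs above it; axes as insole
- insole_toe (a point): point on top of the large insole, 120 mm from insole_top towards the toe: last_toe belongs above it
- small_insole: a child's insole, 170 mm long, on a fixed block 190 x 78 x 25 mm, top 30 mm above the table; NOT the target; it and the large one swap places
- camera: the inspection camera, fixed: base 100 x 120 mm, post, grey head 55 x 75 x 60 mm, top 230 mm above the table; standing beyond the tools. Origin under it on the table; the lens looks along its -x, back towards the robot
- lens (a point): centre of the camera's front lens, 200 mm above the table; axes as camera (the lens looks along -x)
- awl_rack: fixed rack of four awls, 150 mm long (its x), 50 mm wide, 102 mm high, between the last and the insoles; origin under its centre
- bottle: bystander: bottle 48 mm across, 115 mm high, among the tools; origin under its centre
- jar: bystander: wax jar 60 mm across, 52 mm high; origin under its centre
- spool: bystander: wooden spool 44 mm across, 55 mm high; origin under its centre
- small_last: bystander: child's last, 170 mm long, 83 mm high; origin under it
- hammer: bystander: hammer lying at the far left; origin under it
- brush: bystander: brush lying at the right; origin under it
- tin: bystander: tin 70 mm across, 60 mm high; origin under its centre
There are look-alikes about, which are no part of the job. Leave any purple look-alike of the small_insole alone.

How it is judged:
On the way, in this order (a step that is already met when the one before it is completed fails the run):
1. the last's left front quarter faces the lens (x of lens in the frame of last between 0.09 and 0.28 m and y of lens in the frame of last between 0.09 and 0.28 m and z of lens in the frame of last between -0.02 and 0.14 m and x of last in the frame of lens between -0.34 and -0.15 m and y of last in the frame of lens between -0.08 and 0.08 m and angle between last's own z axis and vertical below 0.25 rad), for 0.4 s.
2. the last's toe faces the lens (x of lens in the frame of last between 0.15 and 0.34 m and y of lens in the frame of last between -0.07 and 0.07 m and z of lens in the frame of last between -0.02 and 0.14 m and x of last in the frame of lens between -0.34 and -0.15 m and y of last in the frame of lens between -0.08 and 0.08 m and angle between last's own z axis and vertical below 0.25 rad), for 0.4 s.
3. the last's right front quarter faces the lens (x of lens in the frame of last between 0.09 and 0.28 m and y of lens in the frame of last between -0.28 and -0.09 m and z of lens in the frame of last between -0.02 and 0.14 m and x of last in the frame of lens between -0.34 and -0.15 m and y of last in the frame of lens between -0.08 and 0.08 m and angle between last's own z axis and vertical below 0.25 rad), for 0.4 s.
At the end, for the whole second after the job is handed in: The gripper still holds the last, at rest and upright within about 7 degrees, its bottom 5 to 30 mm above the large insole (toe and heel points 3 to 35 mm), its origin within 12 mm and its toe point within 20 mm of the matching insole points seen from above, touching neither insole nor block (z of last in the frame of insole_top between 0.005 and 0.03 m and z of last_toe in the frame of insole_top between 0.003 and 0.035 m and z of last_heel in the frame of insole_top between 0.003 and 0.035 m and horizontal distance between last and insole_top below 0.012 m and horizontal distance between last_toe and insole_toe below 0.02 m and angle between last's own z axis and vertical below 0.12 rad and linear speed of last below 0.02 m/s and contact force between last and the fingers above 2 N and contact force between last and insole below 0.1 N and contact force between last and small_insole below 0.1 N); the arm keeps its last pose, push and grip.
It fails at once if the last touches the insole or its block (contact force between last and insole above 0.5 N).
It fails at once if a bystander is moved by more than 30 mm (distance of any of bottle, jar, spool, small_last, hammer, brush, tin from where it was at the start of the episode above 0.03 m).
It fails at once if the last or the arm strikes the camera or the awl rack (contact force between any of last, the arm, the fingers and camera above 3 N or contact force between any of last, the arm, the fingers and awl_rack above 3 N).
It also fails if it takes over 61 s, if anything falls off the work surface, if the arm or the gripper's body presses on something with over 40 N, if the wrist force passes 120 N, or if a joint passes its speed limit or range.

## Working session

There is one attempt and no reset: what is moved stays moved. The work goes in short steps, each a Python script; the robot and the scene stay as the last script left them, time stands still between calls to the robot, and variables do not carry over. Pictures are saved under pics/ and viewed, at most 10 in all, crops included, and the job is handed in when it is done.

```bash
mkdir -p pics
cat > h.py <<'E'
import numpy as np, cv2
from workcell import r
def grab(n):
    c=r.calibration(n); im,d=r.read_camera(n)
    np.savez(f'{n}.npz',im=im,d=d,K=c["camera_matrix"],D=c["D"],T=c["cam_to_world"])
def load(n):
    return np.load(f'{n}.npz')
def world(z):
    """per-pixel world points from depth"""
    d=z['d']; h,w=d.shape
    u,v=np.meshgrid(np.arange(w),np.arange(h))
    p=cv2.undistortPoints(np.stack([u,v],-1).reshape(-1,1,2).astype(np.float64),z['K'],z['D']).reshape(h,w,2)
    P=np.dstack([p*d[...,None],d]); T=z['T']
    W=P@T[:3,:3].T+T[:3,3]; W[d==0]=np.nan
    return W
E
python3 - <<'E'
from h import *
for n in ("scene","top"):
    grab(n); z=load(n); cv2.imwrite(f'pics/{n}.png',z['im'][...,::-1]); print(n,z['T'].round(3).tolist(), z['K'][0,0])
print(r.sense()['clock'])
E
```

```text
scene [[-0.803, 0.366, -0.471, 1.165], [0.597, 0.496, -0.631, 0.829], [0.003, -0.788, -0.616, 1.013], [0.0, 0.0, 0.0, 1.0]] 499.55902099804877
top [[-0.02, -0.992, 0.121, 0.323], [-1.0, 0.019, -0.009, -0.059], [0.006, -0.121, -0.993, 1.524], [0.0, 0.0, 0.0, 1.0]] 459.9692210655069
0.1
```

View pics/top.png

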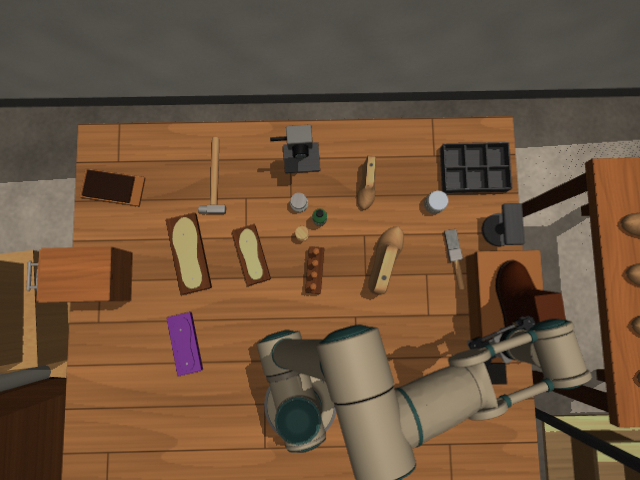

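View pics/scene.png

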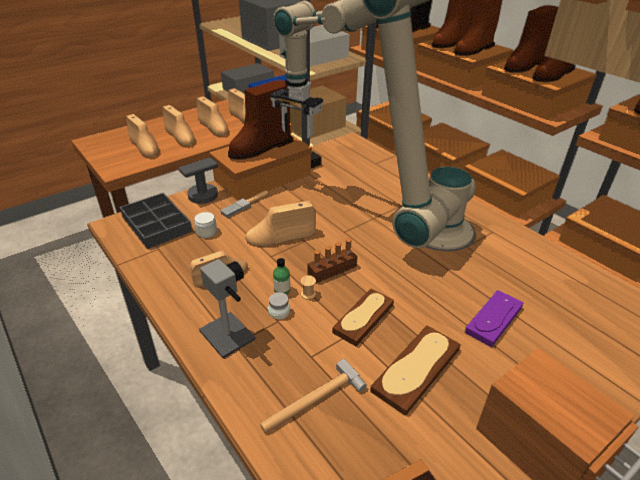

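The last is either the large one at top px (388,260) or the child's at (368,183). The large one stands right of the rack and is bigger, so it is the one meant. For the insole, the candidates are (187,253), the largest block, then (251,254), which is smaller, and the purple (184,343), which is a look-alike. The one at (187,253) fits. Next I'll measure and take a confirming crop.

```bash
cat > m.py <<'E'
from h import *
z=load('top'); W=world(z); im=z['im']; Z=W[...,2]
def comp(mask,px):
    n,l,s,c=cv2.connectedComponentsWithStats(mask.astype(np.uint8)); 
    ys,xs=np.mgrid[:480,:640]; dd=np.where(l>0,(xs-px[0])**2+(ys-px[1])**2,1e9); k=l.flat[dd.argmin()]
    return l==k
def rect(P):
    (c,s,a)=cv2.minAreaRect((P[:,:2]*1000).astype(np.float32))
    if s[0]<s[1]: s=s[::-1]; a+=90
    return np.round(c,1),np.round(s,1),round(a,2)
def rep(name,m):
    print(name,m.sum(),'rect',*rect(W[m]),'z',np.nanpercentile(Z[m],[2,50,98]).round(4))
box=lambda x0,x1,y0,y1:(lambda m:(m.__setitem__((slice(y0,y1),slice(x0,x1)),True),m)[1])(np.zeros((480,640),bool))
last=box(360,412,215,305); rep('last all',last&(Z>.012)); rep('cone',last&(Z>.10)); rep('last low',last&(Z>.012)&(Z<.07))
hsv=cv2.cvtColor(im,cv2.COLOR_RGB2HSV)
for n,b in (('insole',box(155,220,205,300)),('small',box(228,276,218,292))):
    rep(n+' block',comp(b&(Z>.015)&(Z<.04),(187 if n=='insole' else 251,253)))
    m=b&(Z>.015)&(hsv[...,2]>140)&(hsv[...,1]<150); rep(n+' sole',m)
    P=W[m][:,:2]; print(' centroid',P.mean(0).round(4))
cam=box(265,330,115,180); rep('cam head',comp(cam&(Z>.222),(299,138))); rep('cam base',cam&(Z>.006)&(Z<.04)); rep('cam mid',cam&(Z>.17)&(Z<.222))
for n,b in (('rack',box(298,328,240,300)),('bottle',box(308,330,205,228)),('jar',box(288,310,190,214)),('spool',box(292,310,224,244)),('slast',box(352,382,150,214))):
    rep(n,b&(Z>.012))
a=im[200:310,150:420]; cv2.imwrite('pics/crop.png',cv2.resize(a[...,::-1],None,fx=2.9,fy=2.9,interpolation=cv2.INTER_CUBIC))
E
python3 m.py
```

```text
last all 1396 rect [ 457.3 -280.2] [233.2  79.4] 154.71 z [0.0193 0.0782 0.1199]
cone 592 rect [ 419.8 -273.2] [148.3  40.4] 160.63 z [0.1023 0.1143 0.1207]
last low 626 rect [ 457.4 -280.2] [232.9  79.4] 154.71 z [0.0164 0.0457 0.0691]
insole block 2388 rect [489.6 361.1] [255.4 102.6] 12.24 z [0.0187 0.028  0.0359]
insole sole 1464 rect [521.5 350.5] [283.2 130.5] 166.34 z [0.0226 0.0297 0.0366]
 centroid [0.5014 0.3553]
small block 1380 rect [481.2 154.6] [190.3  78.6] 15.55 z [0.0193 0.0276 0.036 ]
small sole 695 rect [481.1 156.6] [166.   56.3] 9.12 z [0.0231 0.0302 0.0367]
 centroid [0.4826 0.1547]
cam head 514 rect [794.4 -15.9] [87.7 74.3] 1.96 z [0.2225 0.2289 0.2351]
cam base 779 rect [839.1  -5.7] [210.9 208.5] 86.1 z [0.0062 0.0116 0.0185]
cam mid 295 rect [781.2  13.2] [125.   51.8] 74.24 z [0.1795 0.2079 0.2215]
rack 722 rect [424.8 -53.3] [150.2  49.9] 174.27 z [0.0384 0.046  0.1027]
bottle 213 rect [595.6 -72.1] [46.8 46.2] 177.41 z [0.0197 0.0797 0.1195]
jar 275 rect [650.2  -4.6] [56.9 56.3] 89.66 z [0.0142 0.05   0.058 ]
spool 140 rect [545.1 -12.6] [39.9 38.9] 178.33 z [0.0489 0.0548 0.0629]
slast 709 rect [ 707.7 -236.7] [164.1  55.7] 168.84 z [0.017  0.0517 0.0883]
```

View pics/crop.png

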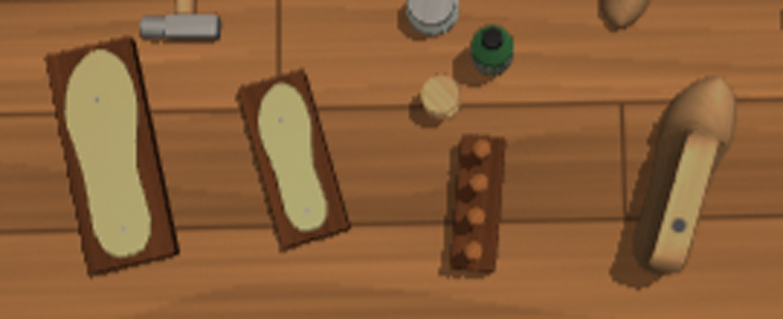

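The crop shows the large last (right, toe up) and the large insole (far left, toe up), which confirms both. Next I'll refine the numbers, check IK for the whole route and move above the last.

```bash
cat >> h.py <<'E'
from scipy.spatial.transform import Rotation as R
def quat(yaw):
    """tool down, tool x at yaw (deg)"""
    q=(R.from_euler('z',yaw,degrees=True)*R.from_euler('x',np.pi)).as_quat(); return [q[3],*q[:3]]
def ax(yaw):
    a=np.radians(yaw); return np.array([np.cos(a),np.sin(a)]),np.array([-np.sin(a),np.cos(a)])
def ray(z,px,h):
    p=cv2.undistortPoints(np.array([[px]],float),z['K'],z['D'])[0,0]; d=z['T'][:3,:3]@[*p,1]; o=z['T'][:3,3]
    return o+d*(h-o[2])/d[2]
def ext(P,yaw,q=(1,99)):
    x,y=ax(yaw); return (np.percentile(P[:,:2]@x,q)*1000).round(1),(np.percentile(P[:,:2]@y,q)*1000).round(1)
E
sed -i '$d' m.py
cat > p.py <<'E'
from m import *
print('-----')
m=comp(last&(Z>.107),(385,275)); c,s,a=rect(W[m]); P=W[m]
d=np.linalg.svd(P[:,:2]-P[:,:2].mean(0),full_matrices=False)[2][0]; print('cone top',c,s,a,'pca',np.degrees(np.arctan(d[1]/d[0])).round(2))
yl=np.degrees(np.arctan(d[1]/d[0])); X,Y=ax(yl)
e=ext(P,yl); A=ext(W[last&(Z>.012)],yl,(0,100)); print('cone ext',e,'all',A)
orig=X*(A[0][1]-135)/1000+Y*np.mean(e[1])/1000; print('origin from toe',orig,'from heel',X*(A[0][0]+100)/1000+Y*np.mean(e[1])/1000)
m=comp(box(155,220,205,300)&(Z>.015)&(Z<.045)&(hsv[...,2]>140)&(hsv[...,1]<150),(187,253)); print('sole',rect(W[m]),ext(W[m],12.24,(0,100)),'block',ext(W[comp(box(155,220,205,300)&(Z>.015)&(Z<.04),(187,253))],12.24,(0,100)))
m=comp(cam&(Z>.226)&(Z<.236),(299,138)); print('head',rect(W[m]),ext(W[m],0,(3,97)))
m=comp(cam&(Z>.009)&(Z<.03),(301,160)); print('base',rect(W[m]),ext(W[m],0,(3,97)))
print('lens scene ray',ray(load('scene'),(235,272),.2).round(3))
h=.35
for off in (0,180):
    q=None
    print(off,[ (lambda j: None if j is None else np.round(j,2)[[0,3,5]].tolist())(r.inverse_kinematics([x,y,zz],quat(w+off))) for x,y,zz,w in ((*orig,.279,yl),(.5,-.01,.43,-45),(.5,-.01,.43,0),(.5,-.01,.43,45),(.507,.365,.33,12))])
print(ray(load('scene'),(208,265),.23).round(3))
E
python3 p.py | sed -n '/-----/,$p'
```

```text
-----
cone top [ 419.2 -273.4] [143.5  37.6] 162.15 pca -17.85
cone ext (array([414.9, 551.2]), array([-150.1, -113.6])) all (array([403.8, 636.6]), array([-173.3,  -93.5]))
origin from toe [ 0.43702371 -0.2792799 ] from heel [ 0.43911777 -0.27995437]
sole (array([489.3, 364.4]), array([232.6,  82.1]), 7.4) (array([438.2, 670.6]), array([206.4, 290.4])) block (array([427.3, 682.7]), array([197.8, 300.4]))
head (array([807.6, -15.5]), array([74.4, 56.3]), 92.4) (array([783.6, 834.5]), array([-49.2,  18.6]))
base (array([808.4, -15.8]), array([119.6,  98.7]), 93.41) (array([761.3, 851. ]), array([-72.5,  41.9]))
lens scene ray [ 0.767 -0.016  0.2  ]
0 [[-0.7, -0.0, 1.18], [-0.16, -0.0, 2.2], [-0.16, -0.0, 1.41], [-0.16, -0.0, 0.63], [0.51, -0.0, 1.87]]
180 [[-0.7, 0.0, -1.96], [-0.16, 0.0, -0.94], [-0.16, 0.0, -1.73], [-0.16, 0.0, -2.52], [0.51, 0.0, -1.27]]
[ 0.821 -0.045  0.23 ]
```

Sizes, heights and reach all match the task text: the last's origin is at (0.438,-0.280) with yaw -17.9°, the insole's at (0.472,0.3575) with yaw 12.2°, and the lens is at about (0.766,-0.018). Now the grasp.

Run:
```python
from h import *
x,y,w=.438,-.2796,-17.85
r.movep([x,y,.40],quat(w)); r.set_gripper(.094,50)
r.move_straight([x,y,.279],speed=.1)
r.set_gripper(.0,50); s=r.sense(); print(s['grip_width'],s['grip_force'],s['clock'],s['ft_force'])
r.move_straight([x,y,.30],speed=.05); r.move_straight([x,y,.441],speed=.12)
s=r.sense(); print(s['grip_width'],s['grip_force'],s['clock'],s['ft_force'],s['torque'],s['eef_pos'])
grab('top'); grab('scene'); z=load('scene'); cv2.imwrite('pics/g.png',z['im'][...,::-1])
```

```text
0.03677725051262408 49.982948899269104 3.875 [-0.20461753 -0.71369662 -0.01129617]
0.03659729078061643 49.97977316379547 5.7667 [ 0.54951206  0.44207939 -4.29999193] [ 0.11620713  0.06751841 -0.04451246] [ 0.43781982 -0.27944369  0.44008904]
```

View pics/g.png

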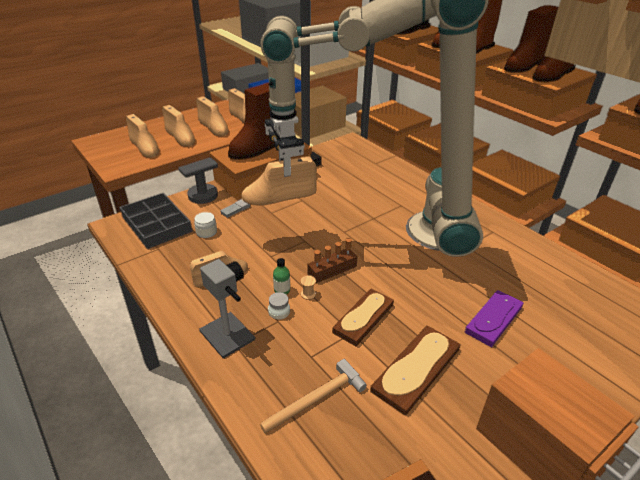

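The scene view shows the last hanging level in the gripper at about (283,185), clear of the table. Now I'll show it to the camera and carry it above the insole.

Run:
```python
from h import *
p=[.766-.245,-.018-.013,.441]
for i,w in enumerate((-42,3,48)):
    if i==0: r.move_straight(p,quat(w),speed=.12)
    else: r.movep(p,quat(w))
    r.wait(1.1); s=r.sense(); print(i,s['clock'],s['eef_pos'].round(4) if hasattr(s['eef_pos'],'round') else s['eef_pos'])
    if i==1:
        grab('scene'); cv2.imwrite('pics/show.png',load('scene')['im'][...,::-1])
r.move_straight([.472,.3575,.441],quat(12.24),speed=.12); r.wait(.5)
s=r.sense(); print(s['clock'],s['eef_pos'],s['orientation'],quat(12.24),s['grip_width'],s['ft_force'],s['torque'])
for n in ('top','scene'): grab(n)
a=load('scene')['im']; b=load('top')['im'][140:380,60:380]
cv2.imwrite('pics/hover.png',cv2.resize(np.hstack([a[160:480,280:600],cv2.resize(b,(427,320))])[...,::-1],(747,320)))
```

```text
0 9.3 [ 0.521 -0.031  0.441]
1 11.175 [ 0.521 -0.031  0.441]
2 13.1 [ 0.521 -0.031  0.441]
17.0167 [0.4719984  0.35751851 0.44101866] [-1.54190069e-05  9.94299632e-01  1.06621956e-01  1.64126991e-05] [np.float64(6.088336401746841e-17), np.float64(0.9943007903969989), np.float64(0.10661115427525991), np.float64(6.528050441830086e-18)] 0.036635233739957564 [ 0.68079604  0.59411762 -5.0085847 ] [ 0.03255966  0.04874693 -0.02855719]
```

View pics/show.png

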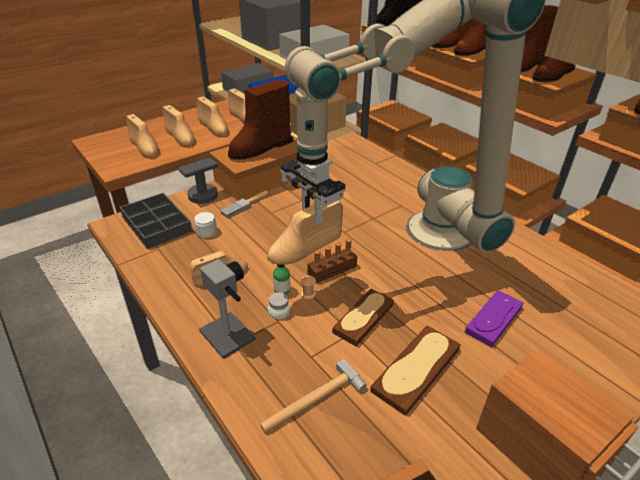

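View pics/hover.png

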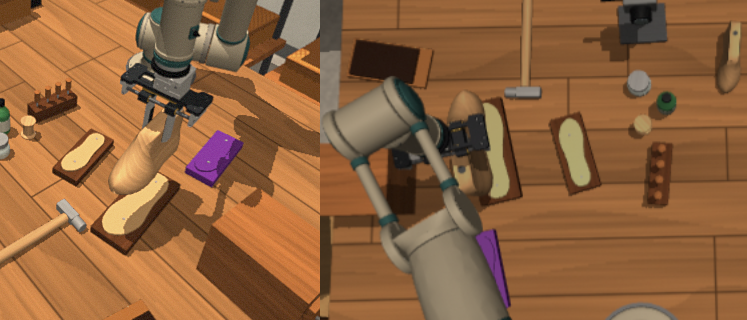

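The first view shows the last toe-on to the lens (toe at about (270,255)). The second shows it hanging upright above the large insole with the toes the same way. Before lowering, I'll measure the held last from depth.

Run:
```python
from h import *
X,Y=ax(12.24); o=np.array([.472,.3575])
for n in ('top','scene'):
    z=load(n); W=world(z); Z=W[...,2]; hsv=cv2.cvtColor(z['im'],cv2.COLOR_RGB2HSV)
    d=W[...,:2]-o; u=d@X; v=d@Y
    m=(abs(u)<.17)&(abs(v)<.07)&(Z>.12)&(Z<.285)&(hsv[...,1]>60)
    print(n,m.sum(),'x',np.percentile(u[m],[0,1,99,100]).round(4),'y',np.percentile(v[m],[0,1,99,100]).round(4),'z',np.percentile(Z[m],[0,1,5,99]).round(4))
    for lo,hi in ((.05,.08),(.08,.11),(.11,.14),(-.11,-.07),(-.07,-.02)):
        k=m&(u>lo)&(u<hi)
        if k.sum()>5: print('  u',lo,hi,'n',k.sum(),'zmin',np.percentile(Z[k],[1,5]).round(4),'zmax',np.percentile(Z[k],99).round(4),'y',np.percentile(v[k],[1,99]).round(4))
```

```text
top 1280 x [-0.0993 -0.0988  0.1271  0.1365] y [-0.0436 -0.0412  0.0213  0.0289] z [0.1613 0.173  0.1821 0.2816]
  u 0.05 0.08 n 137 zmin [0.1779 0.1901] zmax 0.2613 y [-0.0427  0.027 ]
  u 0.08 0.11 n 218 zmin [0.1758 0.1853] zmax 0.2309 y [-0.0417  0.0251]
  u 0.11 0.14 n 94 zmin [0.173  0.1813] zmax 0.2117 y [-0.0364  0.0138]
  u -0.11 -0.07 n 286 zmin [0.1705 0.1792] zmax 0.2819 y [-0.0287  0.0117]
  u -0.07 -0.02 n 465 zmin [0.1736 0.1843] zmax 0.2819 y [-0.0309  0.0182]
scene 3165 x [-0.0939 -0.0784  0.1367  0.1395] y [-0.0418 -0.0347  0.0353  0.0374] z [0.1608 0.1705 0.1784 0.279 ]
  u 0.05 0.08 n 724 zmin [0.1827 0.1944] zmax 0.2743 y [-0.034   0.0363]
  u 0.08 0.11 n 645 zmin [0.1704 0.1798] zmax 0.2331 y [-0.0378  0.0339]
  u 0.11 0.14 n 504 zmin [0.1673 0.1708] zmax 0.2126 y [-0.0347  0.0225]
  u -0.11 -0.07 n 77 zmin [0.1797 0.192 ] zmax 0.2762 y [0.0155 0.0273]
  u -0.07 -0.02 n 358 zmin [0.1726 0.1788] zmax 0.2791 y [-0.0187  0.0307]
```

The offsets at toe and heel are within 1.5 mm and the height agrees. Lowering.

Run:
```python
from h import *
r.move_straight([.4715,.358,.326],quat(12.24),speed=.06); r.wait(1)
s=r.sense(); print(s['clock'],s['eef_pos'],s['grip_width'],s['grip_force'],s['ft_force'])
grab('scene'); z=load('scene'); cv2.imwrite('pics/end.png',cv2.resize(z['im'][240:440,320:520,::-1],(600,600)))
```

```text
20.1833 [0.47150035 0.35799565 0.32601034] 0.036669369221899034 49.97980713844299 [-0.95486416  0.3062782  -3.91443167]
```

View pics/end.png

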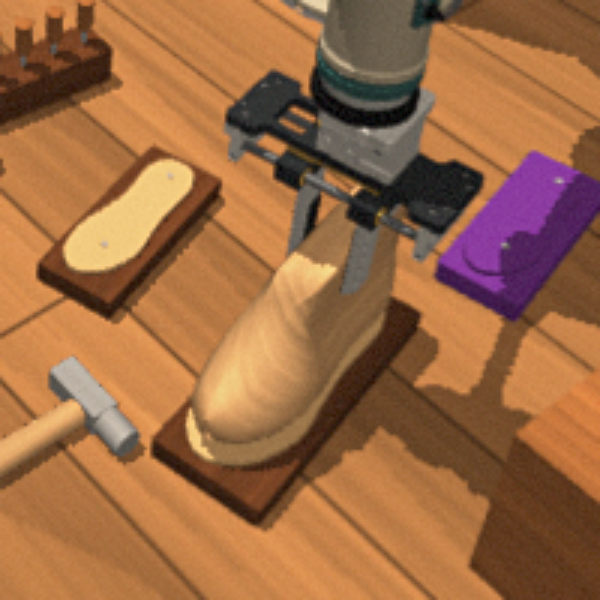

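The last hovers over the large insole, toe over toe (toe at about (235,440) in the crop), with an even rim of insole showing below it and no contact in the force reading.

```bash
python3 -c "
from workcell import r
print(r.sign_off())"
```

```text
the job is handed in; nothing more can be done
None
```

I showed the large last to the camera in all three poses and handed the job in at about 20 s with it still gripped, hovering an estimated 17 mm above the large insole, toe over toe; sign-off returned no verdict.

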